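# Zero a film-thickness gauge and hold it on the marked spot of the amber film

## Robot

A 6-joint arm with a two-finger parallel gripper is mounted at the origin on the work surface. World frame = base frame: x ahead of the robot, y to its left, z up, the work surface at z = 0. Lengths are in m, angles in rad, forces in N, time in s.
With the tool pointing down it reaches from about 0.225 to 0.875 m from the base axis. Payload 3.4 kg.
Tool frame: the origin (TCP) lies at the very end of the fingers, on their centre line; the grasp point (between the pads) lies 19 mm behind it; z points along the fingers, y is the line along which they close (so a half turn about z gives the same grasp; the last joint's range is limited). The gripper opens to 85 mm and grips with 20 to 120 N. Pads are 22 mm wide; open, the fingers measure 114 mm over their backs; the gripper's body (76 mm by 85 mm) begins 54 mm behind the grasp point. The pads swing forward as they close: fully open they stand 13 mm farther back than shut.
Start: joints at [1.183, 0.276, 1.505, -0, 1.361, -0.121], TCP at [0.152, 0.555, 0.231] pointing down, gripper open.
Joint ranges: [-2.89, 2.89], [-0.75, 2.08], [0.22, 2.7], [-1.18, 4.32], [0.11, 2.71], [-2.7, 2.7]. Speed limits (rad/s): [2.57, 2.57, 3.14, 3.14, 3.14, 3.14].

## Interface

Orientations are given as a unit quaternion [w, x, y, z].
In Python, from rig import manip, eyes gives the robot as it stands.
- The arm moves only by the tool servo_tool, never from a script. Its argument "series" is text: rows parted by semicolons, each of 7 numbers parted by spaces: the shift along the tool's x, y, z in m, then the turn, a rotation vector about the tool's x, y, z in degrees, then the closure, from 0 (fully open) to 1 (shut). In form: dx dy dz ax ay az fingers; .... A call has 1 to 5 rows; each row is the pose to reach, as a shift and turn from the pose commanded when the call began, along the tool's axes at that moment; what a row does not reach only later rows make up. A row lasts 1/10 s, in which the tool goes at most 50 mm and 8.59 degrees, less where a joint would pass 70% of its speed; a pose out of reach is approached as far as the arm can. A call with a gripper value outside its range is refused whole. The fingers move at their own pace and stop on an object; "squeeze" is the grip in N (left out, the last holds). Time passes only in rows, so rows that repeat a pose let the fingers close. It gives the time, the measured TCP pose, the force, the opening and the grip force at its end, in the units of the state.
- manip.get_state(): the state, without advancing time (a new reading comes with each control period).
- eyes.get_image(name): name is "side" or "top"; returns the picture (420x560x3 uint8, red, green, blue); there is no depth.
- eyes.camera_info(name): a dict with "fx", "fy", "cx", "cy" (pixels), "eye" and "orientation" of the camera in the world. Camera axes: x right, y down, z forward; pixel columns grow to the right and rows downward; lengths in m; the calibration is good to about 2 mm. A picture is of the moment at which its call begins. camera_info takes no time and is no camera call.
- manip.sign_off(): hands the job in; it is judged then, once.
The state is a dict: "clock": time; "qpos": joint angles; "qd": joint speeds; "effort": joint torques, N m; "position": TCP position; "ee_rot": TCP orientation; "contact_force": force on the tool from outside, world axes, zero at the start; "moment": the same for the moment, N m; "width": finger opening in m; "gripper_force": force on a finger pad.
Only numpy, scipy, OpenCV 4.12 (cv2) and the standard library are available. Lean on these libraries where they do the work, as an engineer would, in place of code of your own. Each camera call takes 0.05 s, during which the arm holds its last target. There are 200 camera calls.

## Task

Take the film-thickness gauge out of its leaning stand and zero it: holding it upright, press its sprung brass tip about half way in on the bare aluminium zero disc for about a second. Then measure the amber film: set the tip down inside the black ring drawn on that film, with the gauge upright, press gently until the sprung tip is again about half way in, and finish still holding it steady like that; do not press hard. Keep the gauge off the other two films and leave everything else on the bench where it is.

Things in the scene. Friction and masses are not known exactly. Their poses are not given: they have to be found in the camera images.
- gauge: hand-held film-thickness gauge (about 195 g), loose in the stand. White flat-sided upper body with orange end cap, 28 (x) by 30 (y) by 72 mm long; below a step a black 20 x 20 mm barrel 45 mm long, a round aluminium nose 5 mm long, then the brass tip. Origin: on the long axis at the step; z along the axis to the orange end (z = +72 mm); screen on the -x face; the free tip ends at z = -62 mm.
- gauge_grip (a point): place to grip: on the gauge's axis 40 mm above the step, inside the upper body; close the fingers along the gauge's y (30 mm wide, flat sides). Axes as the gauge's.
- tip (a point): centre of the flat end face of the gauge's brass tip (10 mm across); moves with the tip as it is pressed in. Axes as the gauge's.
- tip_slide (a joint): how far the sprung brass tip is pressed into the gauge, m: 0 out, 0.010 fully in (a hard stop). The tip sticks 12 mm out of the nose when free; a thin black line round it marks about half way. Spring: about 1.6 N to start it moving, 3.8 N at half way (0.005), 6 N fully in.
- stand: fixed bench stand: grey base 120 x 90 x 10 mm, aluminium cheeks, black socket block 56 x 56 x 40 mm with a square 22.5 mm through-hole. Hole and gauge lean 0.35 rad (20 degrees) from vertical, top towards the stand's -x. The gauge's step rests on the block, barrel in the hole, tip free below; it slides out along its own axis in 65 mm. Origin: centre of the base's underside, z up; 95 mm high.
- stand_mouth (a point): centre of the hole at the block's top face, 85 mm above the bench; axes as the stand's (not leaning).
- zero_disc: bare bright aluminium disc with a blue band round its foot, 50 mm across, 12 mm high (loose, 65 g), lying on the bench between the stand and the films. Origin: centre of the underside.
- zero_face (a point): centre of the zero disc's top face, 12 mm above the bench.
- amber_plate: square aluminium plate 100 x 100 x 6 mm (loose, 170 g) lying on the white paper, carrying a dry hard amber (orange-brown) film 84 x 84 x 1 mm; film surface 7 mm above the bench; rigid. Origin: centre of the underside, x and y along the edges, z up. This is the film to measure. The three plates may lie in any order and have the same marks.
- amber_mark (a point): middle of the black ring on the amber film, at film height, 7 mm above the bench: ring of 22 mm inner and 25 mm outer diameter with a small dot in its middle, at x = +18 mm, y = -12 mm of the plate.
- white_plate: square aluminium plate 100 x 100 x 6 mm (loose, 170 g) lying on the white paper, carrying a dry hard creamy white film 84 x 84 x 1 mm; film surface 7 mm above the bench; rigid. Origin: centre of the underside, x and y along the edges, z up. Not to be touched by the gauge.
- green_plate: square aluminium plate 100 x 100 x 6 mm (loose, 170 g) lying on the white paper, carrying a dry hard dark green film 84 x 84 x 1 mm; film surface 7 mm above the bench; rigid. Origin: centre of the underside, x and y along the edges, z up. Not to be touched by the gauge.
- open_jar: open straight glass jar, 68 mm across, 85 mm high, standing on the bench; bystander. Origin: centre of the underside.
- sample_jar: brown glass jar with white cap, 60 mm across, 75 mm high; bystander. Origin: centre of the underside.
- petri_dish: shallow glass dish, 90 mm across, 16 mm high; bystander. Origin: centre of the underside.
- spatula: spatula with wooden handle, 190 mm long, lying on the bench; bystander. Origin: on its underside.
- wash_bottle: white bottle with red cap, 64 mm across, 170 mm high; bystander. Origin: centre of the underside.
Mind the look-alikes: they are no part of the job. Leave any blue or purple look-alike of the gauge alone.

How it is judged:
On the way, in this order (a step that is already met when the one before it is completed fails the run):
1. the gauge is held clear of its stand (contact force between the fingers and gauge above 2 N and height (world z) of tip above 0.065 m), for 0.1 s.
2. zeroed: tip pressed about half way in on the bare disc, gauge upright, for 0.5 s (value of joint tip_slide between 0.002 and 0.008 m and angle between gauge's own z axis and vertical below 0.1 rad and horizontal distance between tip and zero_face below 0.022 m and contact force between gauge and zero_disc above 1 N and contact force between the fingers and gauge above 2 N), for 0.5 s.
At the end, for the whole second after the job is handed in: The gripper holds the gauge still, upright within 0.10 rad, its tip inside the ring on the amber film (tip centre within 6.5 mm of the ring's middle), pressed 2 to 8 mm of its 10 mm in, with 1 to 10 N on the plate; the plates, disc and bystanders within 30 mm of where they were (value of joint tip_slide between 0.002 and 0.008 m and angle between gauge's own z axis and vertical below 0.1 rad and horizontal distance between tip and amber_mark below 0.0065 m and contact force between gauge and amber_plate between 1 and 10 N and contact force between the fingers and gauge above 2 N and linear speed of gauge below 0.01 m/s and angular speed of gauge below 0.1 rad/s and distance of each of white_plate, green_plate, amber_plate, zero_disc, open_jar, sample_jar, petri_dish, spatula, wash_bottle from where it was at the start of the episode below 0.03 m); the arm keeps its last pose, push and grip.
It fails at once if the gauge was pressed hard (over 20 N) on the amber plate or the zero disc (contact force between gauge and amber_plate above 20 N or contact force between gauge and zero_disc above 20 N).
It fails at once if the gauge touched one of the other films (contact force between gauge and white_plate above 0.5 N or contact force between gauge and green_plate above 0.5 N).
It fails at once if something on the bench was shifted by more than 30 mm (distance of any of white_plate, green_plate, amber_plate, zero_disc, open_jar, sample_jar, petri_dish, spatula, wash_bottle from where it was at the start of the episode above 0.03 m).
It also fails if it takes over 51 s, if anything falls off the work surface, if the arm or the gripper's body presses on something with over 40 N, if the wrist force passes 120 N, or if a joint passes its speed limit or range.

## Working session

There is one attempt and no reset: what is moved stays moved. The work goes in short steps, Python scripts to look and compute and a tool call to move; the robot and the scene stay as the last step left them, time stands still between calls to the robot, and variables do not carry over. Pictures are saved under pics/ and viewed, at most 10 in all, crops included, and the job is handed in when it is done.

Besides the shell and the picture viewer there is one more tool, called after "Request:" in YAML: its name, and indented under it one key for each argument. servo_tool: Moves the arm, as the interface text tells. Its arguments: {"type":"object","properties":{"series":{"type":"string"},"squeeze":{"type":"number"}},"required":["series"]}

```bash
ls; mkdir -p pics
python3 - <<'E'
from rig import manip, eyes
import cv2
for n in("side","top"):
    cv2.imwrite(f"pics/{n}0.png",eyes.get_image(n)[:,:,::-1]); print(eyes.camera_info(n))
print(manip.get_state())
E
```

```text
pics
{'fx': 540.9738148593286, 'fy': 540.9738148593286, 'cx': 279.28241820806966, 'cy': 216.32272066285591, 'eye': array([0.05672605, 1.21701178, 1.25306861]), 'orientation': array([ 0.06970816, -0.14304223,  0.90492245, -0.39470882])}
{'fx': 533.9950300219489, 'fy': 533.9950300219489, 'cx': 282.2386628941668, 'cy': 189.15361006380908, 'eye': array([0.31334583, 0.05073585, 1.53295077]), 'orientation': array([-0.03243544,  0.70969682, -0.70265859,  0.03936081])}
{'clock': 0.1, 'qpos': array([ 1.18300135e+00,  2.76490047e-01,  1.50597574e+00, -9.10333482e-06,
        1.36071475e+00, -1.21018935e-01]), 'qd': array([ 0.00058309, -0.00363313, -0.00508416,  0.0009338 ,  0.0016144 ,
        0.00052763]), 'effort': array([ 1.54958558e-03, -4.17694223e+01, -2.46406567e+01, -2.41787866e-04,
        5.85554997e-03,  4.29215277e-05]), 'position': array([0.15142519, 0.5542218 , 0.23056228]), 'ee_rot': array([-1.95504208e-04,  1.32991837e-01,  9.91116815e-01, -7.69504298e-04]), 'contact_force': array([-0.39847674,  0.36213202,  0.09475471]), 'moment': array([-0.01361667,  0.00821506, -0.01300829]), 'gripper_force': 0.0, 'width': 0.08537041489907754}
```

View pics/side0.png

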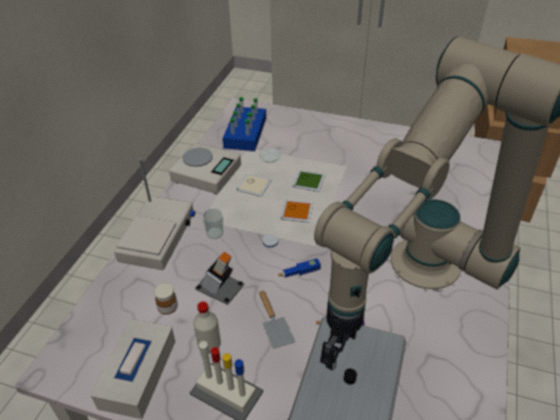

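View pics/top0.png

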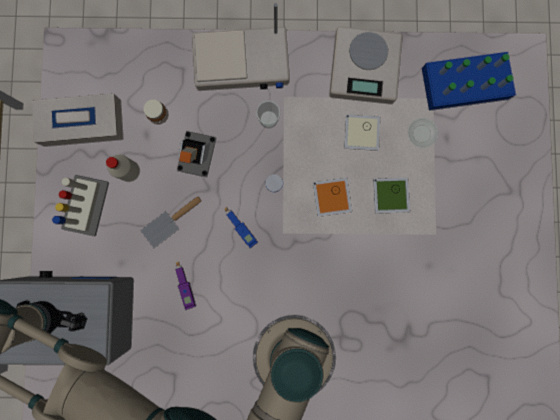

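Side view: stand with the leaning gauge at about (220,270), disc (270,240), amber film (297,210). Top view: orange cap (189,155), stand base (197,153), disc (274,183), amber film (332,196) with its ring at (336,190). I'll enlarge these parts.

```bash
cat > h.py <<'E'
import numpy as np, cv2
from scipy.spatial.transform import Rotation as R
from rig import manip, eyes
def rot(q): return R.from_quat(np.r_[q[1:],q[0]]).as_matrix()
def ray(n,p):
    c=eyes.camera_info(n); d=rot(c['orientation'])@[(p[0]-c['cx'])/c['fx'],(p[1]-c['cy'])/c['fy'],1]
    return c['eye'],d/np.linalg.norm(d)
def plane(n,p,z):
    e,d=ray(n,p); return e+d*(z-e[2])/d[2]
def tri(ps,pt):
    a,u=ray('side',ps); b,v=ray('top',pt)
    s=np.linalg.lstsq(np.c_[u,-v],b-a,rcond=None)[0]; p,q=a+u*s[0],b+v*s[1]
    return (p+q)/2,np.linalg.norm(p-q)
def proj(n,P):
    c=eyes.camera_info(n); d=rot(c['orientation']).T@(np.array(P)-c['eye'])
    return np.array([c['cx']+c['fx']*d[0]/d[2],c['cy']+c['fy']*d[1]/d[2]])
def crop(im,x,y,w,h,k): return cv2.resize(im[y:y+h,x:x+w],None,fx=k,fy=k,interpolation=cv2.INTER_CUBIC)
E
python3 - <<'E'
from h import *
s=cv2.imread('pics/side0.png');t=cv2.imread('pics/top0.png')
a=np.hstack([crop(s,190,240,60,65,6),crop(t,170,123,60,65,6)])
b=np.hstack([crop(s,255,195,60,30,6),crop(t,305,172,60,30,6)])
c=np.vstack([a,b]);cv2.imwrite('pics/c1.png',c);print(c.shape)
for n,im in(('side',s),('top',t)):
    h=cv2.cvtColor(im,cv2.COLOR_BGR2HSV)
    m=cv2.inRange(h,(4,170,120),(18,255,255)); _,_,st,ce=cv2.connectedComponentsWithStats(m)
    for q,r in zip(st,ce):
        if 25<q[4]<9000: print(n,q,r.round(1))
E
```

```text
(570, 720, 3)
side [284 202  25  17 315] [296.4 209.8]
side [220 253  10   9  59] [224.7 257.2]
top [180 152  11  10  89] [184.8 156.4]
top [317 182  31  30 685] [331.5 197.2]
top [333 187   6   6  29] [335.4 189.6]
```

View pics/c1.png

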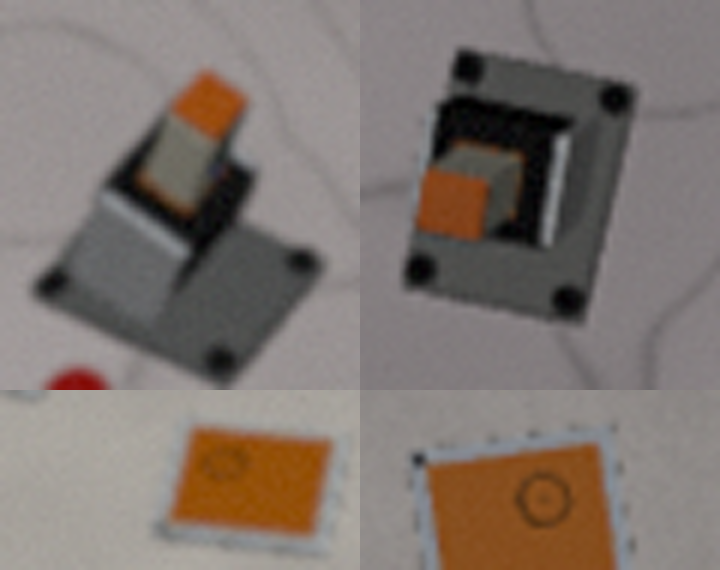

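The enlargement shows the stand base quad clearly in both views, and the orange cap top face in the top view at about (455,205) of the crop. The ring on the amber film is clear in both views. Next: compute poses.

Run:
```python
from h import *
np.set_printoptions(precision=4,suppress=True)
T=lambda x,y:(170+(x-360)/6-.4,123+y/6-.4)
S=lambda x,y:(190+x/6-.4,240+y/6-.4)
ct=[plane('top',T(*p),.010) for p in[(458,48),(636,88),(582,325),(405,285)]]
c=np.array(ct);print('base top',c,c.mean(0))
u=(c[0]+c[1]-c[2]-c[3])/2;print(np.linalg.norm(u),np.linalg.norm(c[0]-c[1]),'yaw',np.arctan2(u[1],u[0]))
v=(c[0]+c[3]-c[1]-c[2]);print('yaw from y',np.arctan2(v[1],v[0])-np.pi/2)
cs=np.array([plane('side',S(*p),.010) for p in[(35,291),(222,385),(325,262)]]);print('side',cs,'mid of diag',(cs[0]+cs[2])/2,'edges',np.linalg.norm(cs[0]-cs[1]),np.linalg.norm(cs[2]-cs[1]))
print('base tri corner', tri(S(222,385),T(405,285)), tri(S(325,262),T(582,325)),tri(S(35,291),T(458,48)))
# cap top
print('cap ctr top-view @.1527',plane('top',T(455,204),.1527))
print('cap tri', tri(S(208,104),T(455,204)))
print('ring',plane('side',(255+(225)/6-.4,195+(462-390)/6-.4),.007),plane('top',(305+(543-360)/6-.4,172+(499-390)/6-.4),.007),
 tri((255+(225)/6-.4,195+(462-390)/6-.4),(305+(543-360)/6-.4,172+(499-390)/6-.4)))
s=cv2.imread('pics/side0.png');t=cv2.imread('pics/top0.png')
d=np.hstack([crop(s,255,225,32,30,12),crop(t,258,168,32,30,12)]);cv2.imwrite('pics/c2.png',d)
for n,im in(('side',s),('top',t)):
    m=cv2.inRange(cv2.cvtColor(im,cv2.COLOR_BGR2HSV),(4,170,110),(18,255,255));m=cv2.morphologyEx(m,cv2.MORPH_CLOSE,np.ones((7,7)))
    k=max(cv2.findContours(m,0,2)[0],key=lambda k:cv2.contourArea(k) if n=='top' or k[0,0,0]>0 else 0)
    r=cv2.minAreaRect(k);M=cv2.moments(k);p=(M['m10']/M['m00'],M['m01']/M['m00']);print(n,'film',p,r,plane(n,p,.007))
```

```text
base top [[0.636  0.3168 0.01  ]
 [0.6175 0.2307 0.01  ]
 [0.5021 0.2539 0.01  ]
 [0.5205 0.339  0.01  ]] [0.569  0.2851 0.01  ]
0.11766331859885693 0.08815390425674097 yaw -0.1940346767008708
yaw from y -0.2126724366548709
side [[0.6335 0.3179 0.01  ]
 [0.5229 0.3439 0.01  ]
 [0.5033 0.2569 0.01  ]] mid of diag [0.5684 0.2874 0.01  ] edges 0.11357866497674617 0.08910042964864132
base tri corner (array([0.5229, 0.3404, 0.0053]), np.float64(0.0035932034758443497)) (array([0.5034, 0.2546, 0.0071]), np.float64(0.001938317221593563)) (array([0.6354, 0.3168, 0.0083]), np.float64(0.002059386172184953))
cap ctr top-view @.1527 [0.5368 0.2913 0.1527]
cap tri (array([0.5383, 0.2921, 0.1496]), np.float64(0.0019376991118790032))
ring [ 0.4689 -0.1183  0.007 ] [ 0.4688 -0.1155  0.007 ] (array([ 0.4683, -0.1152,  0.0098]), np.float64(0.0005100234926557447))
side film (296.4130952380952, 209.7625) ((296.1467590332031, 209.75254821777344), (22.900880813598633, 14.3130521774292), 6.709836959838867) [ 0.4499 -0.1072  0.007 ]
top film (331.8099290780142, 196.46737588652482) ((331.85003662109375, 196.4499969482422), (27.435745239257812, 27.577163696289062), 81.8698959350586) [ 0.4493 -0.106   0.007 ]
```

View pics/c2.png

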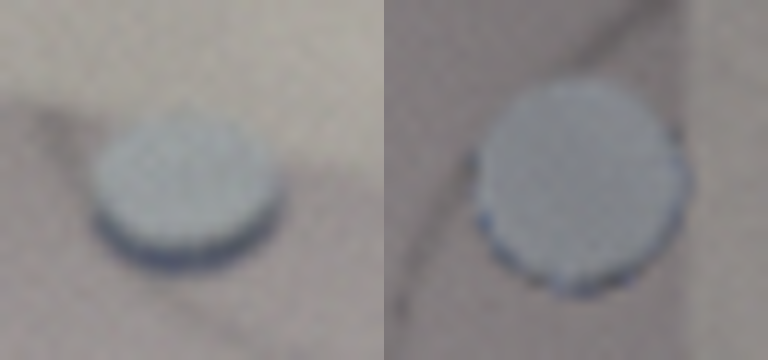

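Disc top face is at (186,180) in the left (side) half and (582,183) in the right (top) half of the enlargement.

```bash
cat >> h.py <<'E'
yaw=-0.2; ex=np.array([np.cos(yaw),np.sin(yaw),0]); ey=np.array([-ex[1],ex[0],0])
def Rt(lean,y=None):  # tool axes for gauge leaning by lean towards -ex, tool y = +ey
    a=-np.sin(lean)*ex+np.cos(lean)*np.array([0,0,1]); return np.c_[np.cross(ey,-a),ey,-a]
def delta(p,Rm,st=None):
    st=st or manip.get_state(); C=rot(st['ee_rot'])
    print('d mm',(1e3*C.T@(np.array(p)-st['position'])).round(1),'deg',R.from_matrix(C.T@Rm).as_rotvec(degrees=True).round(2),'dist',np.linalg.norm(p-st['position']).round(4))
E
python3 - <<'E'
from h import *
np.set_printoptions(precision=4,suppress=True)
ps,pt=(270.04,239.54),(274.04,182.8)
print('disc',tri(ps,pt),plane('side',ps,.012),plane('top',pt,.012))
print('wash',plane('top',(118,163),.17),'jar',plane('top',(268,110),.085))
print(Rt(.35))
delta([.35,.30,.26],Rt(.35)); delta([.521,.2948,.198],Rt(.35))
E
```

```text
disc (array([0.4873, 0.0604, 0.0113]), np.float64(0.0013609460074160147)) [0.4877 0.0611 0.012 ] [0.4865 0.0602 0.012 ]
wash [0.5155 0.4608 0.17  ] jar [0.6807 0.0787 0.085 ]
[[-0.9206  0.1987  0.3361]
 [ 0.1866  0.9801 -0.0681]
 [-0.3429  0.     -0.9394]]
d mm [-258.6 -192.9  -29.2] deg [ -0.76 -20.06  -3.77] dist 0.3239
d mm [-424.9 -152.8   32.7] deg [ -0.76 -20.06  -3.77] dist 0.4527
```

Request:
servo_tool:
  series: "-0.0517 -0.0386 -0.0058 -0.15 -4 -0.75 0;-0.1034 -0.0772 -0.0117 -0.3 -8 -1.5 0;-0.1552 -0.1157 -0.0175 -0.45 -12 -2.26 0;-0.2069 -0.1543 -0.0234 -0.6 -16 -3 0;-0.2586 -0.1929 -0.0292 -0.76 -20.06 -3.77 0"
  squeeze: 40

```text
clock: 0.6
position: [0.3057, 0.3569, 0.2539]
ee_rot: [0.175, 0.098, 0.98, -0.017]
contact_force: [-0.2, 0.2, 0.3]
width: 0.0851
gripper_force: 0.0
```

Run:
```python
from h import *
print(manip.get_state()['position'])
delta([.521,.2948,.198],Rt(.35))
```

```text
[0.30571059 0.35688497 0.25389485]
d mm [-190.2  -18.4  129.6] deg [0.08 0.18 0.04] dist 0.2309
```

Request:
servo_tool:
  series: "0 0 0 0 0 0 0;0 0 0 0 0 0 0"

```text
clock: 0.8
position: [0.3047, 0.3579, 0.2538]
ee_rot: [0.173, 0.099, 0.98, -0.016]
contact_force: [0.5, -0.0, -0.5]
width: 0.0855
gripper_force: 0.0
```

Run:
```python
from h import *
print(manip.get_state()['position'])
delta([.521,.2948,.198],Rt(.35))
```

```text
[0.30466807 0.35793869 0.25378268]
d mm [-191.9  -18.7  129.3] deg [ 0.1  -0.03 -0.13] dist 0.2322
```

Request:
servo_tool:
  series: "-0.0384 -0.0037 0.0259 0 0 0 0;-0.0768 -0.0075 0.0517 0 0 0 0;-0.1151 -0.0112 0.0776 0 0 0 0;-0.1535 -0.015 0.1034 0 0 0 0;-0.1919 -0.0187 0.1293 0.1 0 -0.1 0"

```text
clock: 1.3
position: [0.5232, 0.2965, 0.1974]
ee_rot: [0.173, 0.097, 0.98, -0.017]
contact_force: [0.4, 1.7, 0.1]
width: 0.0853
gripper_force: 0.0
```

Run:
```python
from h import *
print(manip.get_state()['position'])
delta([.521,.2948,.198],Rt(.35))
for n in("side","top"): cv2.imwrite(f"pics/{n}1.png",eyes.get_image(n)[:,:,::-1])
s=cv2.imread('pics/side1.png');t=cv2.imread('pics/top1.png')
cv2.imwrite('pics/c3.png',np.hstack([crop(s,170,180,100,130,4),crop(t,150,100,100,130,4)]))
```

```text
[0.5232017  0.29646766 0.19737834]
d mm [ 1.5 -2.1 -1.2] deg [ 0.07 -0.02  0.09] dist 0.0028
```

View pics/c3.png

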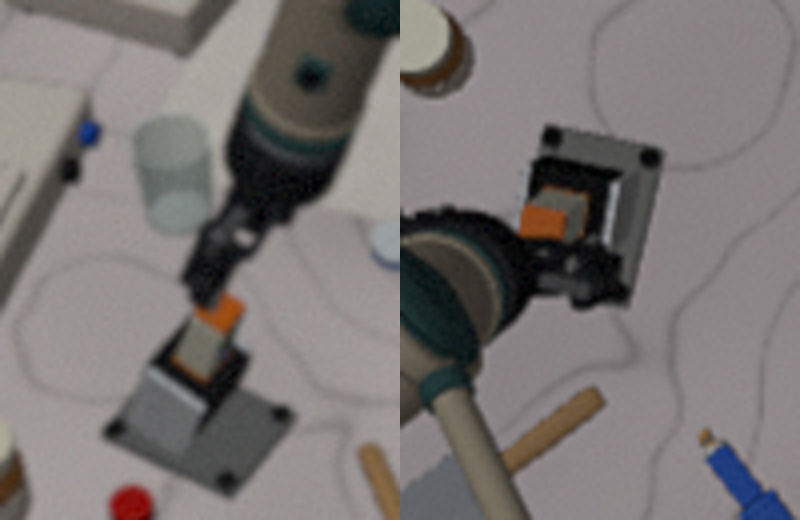

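The gripper is lined up above the leaning gauge: in the right half, cap at (543,222) and near finger at (600,275); in the left half, the finger is just above the cap at (218,312). Advance along the axis.

Request:
servo_tool:
  series: "0.0015 -0.002 0.02 0 0 0 0;0.0015 -0.002 0.04 0 0 0 0;0.0015 -0.002 0.06 0 0 0 0;0.0015 -0.002 0.08 0 0 0 0;0.0015 -0.002 0.099 0 0 0 0"

```text
clock: 1.9
position: [0.5525, 0.2888, 0.1036]
ee_rot: [0.173, 0.097, 0.98, -0.017]
contact_force: [0.1, -0.0, -0.3]
width: 0.0854
gripper_force: 0.0
```

Request:
servo_tool:
  series: "0 0 0 0 0 0 0.4;0 0 0 0 0 0 0.5;0 0 0 0 0 0 0.6;0 0 0 0 0 0 0.7;0 0 0 0 0 0 0.7"

```text
clock: 2.4
position: [0.5533, 0.2883, 0.1062]
ee_rot: [0.174, 0.098, 0.98, -0.016]
contact_force: [-1.4, 2.4, 2.8]
width: 0.0293
gripper_force: 43.8
```

Run:
```python
from h import *
s=manip.get_state();print(s['position'],s['width'],s['gripper_force'],s['contact_force'])
delta([.5546,.288,.1041],Rt(.35))
```

```text
[0.55326936 0.28828033 0.10618558] 0.029284969381202515 43.754271268844604 [-1.36421922  2.43281727  2.82350904]
d mm [-0.6 -0.   2.4] deg [0.14 0.12 0.02] dist 0.0025
```

Request:
servo_tool:
  series: "0 0 0 0 0 0 0.8;0 0 -0.01 0 0 0 0.8;0 0 -0.03 0 0 0 0.8;0 0 -0.05 0 0 0 0.8;0 0 -0.07 0 0 0 0.8"
  squeeze: 60

```text
clock: 2.9
position: [0.5282, 0.2911, 0.1705]
ee_rot: [0.172, 0.098, 0.98, -0.019]
contact_force: [1.3, -0.7, -1.9]
width: 0.0296
gripper_force: 60.9
```

Request:
servo_tool:
  series: "0 0 -0.02 0 0 0 0.8;0 0 -0.04 0 0 0 0.8;0 0 -0.05 0 0 0 0.8;0 0 -0.05 0 0 0 0.8"

```text
clock: 3.3
position: [0.5125, 0.2954, 0.2187]
ee_rot: [0.174, 0.098, 0.98, -0.017]
contact_force: [0.9, 0.2, -2.0]
width: 0.0295
gripper_force: 60.9
```

Run:
```python
from h import *
s=manip.get_state();print(s['position'],s['width'],s['gripper_force'],s['contact_force'])
delta([.487,.20,.22],Rt(0))
for n in("side","top"): cv2.imwrite(f"pics/{n}2.png",eyes.get_image(n)[:,:,::-1])
a=cv2.imread('pics/side2.png');t=cv2.imread('pics/top2.png')
cv2.imwrite('pics/c4.png',np.hstack([crop(a,170,180,100,130,4),crop(t,150,100,100,130,4)]))
```

```text
[0.51248408 0.29536648 0.2187468 ] 0.029467833765609637 60.939520597457886 [ 0.85566876  0.21582872 -1.97467608]
d mm [  5.3 -98.5  -3.3] deg [ 0.04 20.16  0.06] dist 0.0987
```

View pics/c4.png

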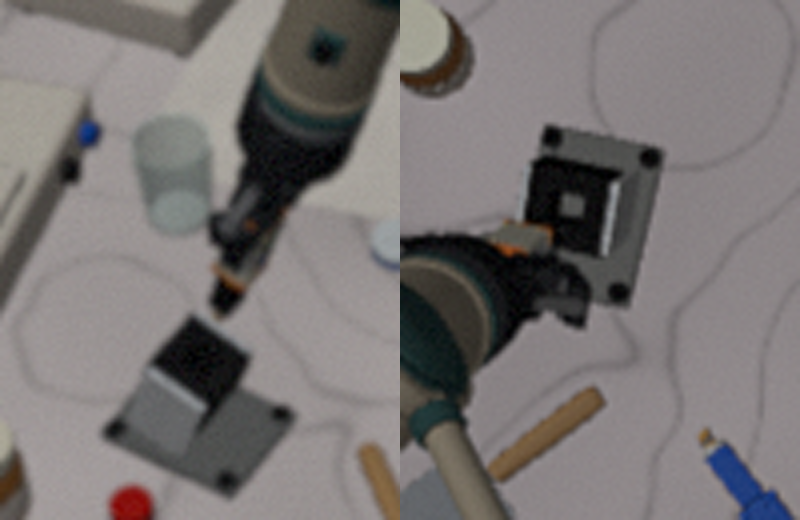

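Gauge is in the fingers, clear of the stand: socket hole empty at (572,205) in the right half; barrel at (228,295) in the left. Turn upright and go over the disc.

Run:
```python
from h import *
delta([.487,.0606,.15],Rt(0))
delta([.487,.16,.21],Rt(0))
```

```text
d mm [   2.4 -234.4   70.5] deg [-0.1  20.01  0.06] dist 0.2448
d mm [   0.3 -137.1    7.2] deg [-0.1  20.01  0.06] dist 0.1373
```

Request:
servo_tool:
  series: "0 -0.03 0 0 5 0 0.8;0 -0.065 0 0 10 0 0.8;0 -0.1 0.004 0 15 0 0.8;0 -0.137 0.007 -0.1 20 0 0.8;0.0024 -0.17 0.029 -0.1 20 0 0.8"

```text
clock: 3.9
position: [0.4899, 0.1248, 0.1899]
ee_rot: [0.002, 0.1, 0.995, 0.001]
contact_force: [2.5, -0.4, -2.2]
width: 0.0291
gripper_force: 60.9
```

Run:
```python
from h import *
delta([.487,.0606,.14],Rt(0));print(manip.get_state()['contact_force'])
```

```text
d mm [ -9.7 -63.5  49.8] deg [ 0.11  0.26 -0.03] dist 0.0813
[ 2.48200473 -0.44347826 -2.18238635]
```

Request:
servo_tool:
  series: "-0.0032 -0.021 0.017 0 0 0 0.8;-0.0065 -0.042 0.033 0 0 0 0.8;-0.0097 -0.0635 0.05 0.1 0.2 0 0.8;-0.0097 -0.0635 0.05 0.1 0.2 0 0.8;-0.0097 -0.0635 0.05 0.1 0.2 0 0.8"

```text
clock: 4.4
position: [0.4831, 0.0627, 0.1384]
ee_rot: [-0.002, 0.1, 0.995, -0.0]
contact_force: [-0.7, 0.3, -0.7]
width: 0.0294
gripper_force: 61.0
```

Run:
```python
from h import *
delta([.487,.0606,.115],Rt(0));s=manip.get_state();print(s['contact_force'],s['position'])
for n in("side","top"): cv2.imwrite(f"pics/{n}3.png",eyes.get_image(n)[:,:,::-1])
a=cv2.imread('pics/side3.png');t=cv2.imread('pics/top3.png')
P=s['position']; print(proj('side',P-[0,0,.0846])-[230,180],proj('side',P)-[230,180])
cv2.imwrite('pics/c5.png',np.hstack([crop(a,230,180,75,80,5),crop(t,240,140,75,80,5)]))
```

```text
d mm [-4.4 -1.3 23.4] deg [-0.04 -0.26 -0.02] dist 0.0238
[-0.65270678  0.25897198 -0.73459137] [0.48307781 0.06273    0.13841424]
[40.9232235  50.91325132] [40.26903409 31.17300693]
```

View pics/c5.png

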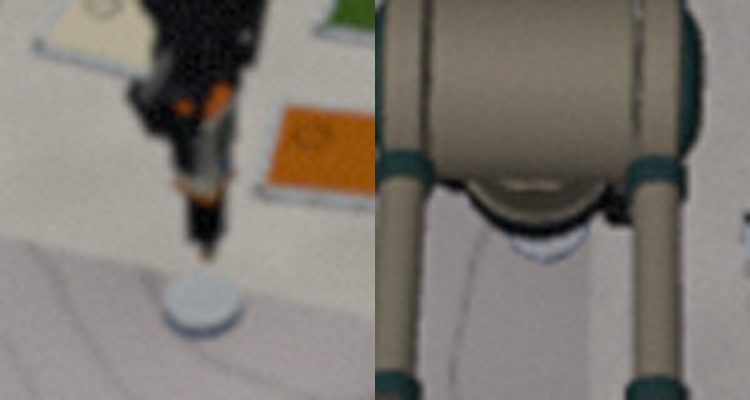

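The tip ends at (207,262) in the left half, above the disc at (203,300), matching the prediction. The top view is hidden by the arm. Now lower.

Request:
servo_tool:
  series: "-0.002 -0.0005 0.01 0 0 0 0.8;-0.0044 -0.0013 0.02 0 -0.2 0 0.8;-0.0044 -0.0013 0.03 0 -0.2 0 0.8;-0.0044 -0.0013 0.036 0 -0.2 0 0.8;-0.0044 -0.0013 0.036 0 -0.2 0 0.8"

```text
clock: 5.0
position: [0.4864, 0.0611, 0.1021]
ee_rot: [-0.001, 0.099, 0.995, -0.0]
contact_force: [0.4, -0.2, -2.1]
width: 0.029
gripper_force: 61.0
```

Request:
servo_tool:
  series: "0 0 0.002 0 0 0 0.8;0 0 0.004 0 0 0 0.8;0 0 0.006 0 0 0 0.8;0 0 0.006 0 0 0 0.8;0 0 0.006 0 0 0 0.8"

```text
clock: 5.5
position: [0.4875, 0.0609, 0.0975]
ee_rot: [0.001, 0.099, 0.995, -0.0]
contact_force: [0.1, 1.4, -1.8]
width: 0.0294
gripper_force: 61.0
```

Request:
servo_tool:
  series: "0 0 0.001 0 0 0 0.8;0 0 0.002 0 0 0 0.8;0 0 0.002 0 0 0 0.8"

```text
clock: 5.8
position: [0.4877, 0.0609, 0.0956]
ee_rot: [0.001, 0.099, 0.995, -0.0]
contact_force: [-0.3, -0.2, 1.2]
width: 0.0296
gripper_force: 61.0
```

Request:
servo_tool:
  series: "0 0 0.001 0 0 0 0.8;0 0 0.002 0 0 0 0.8;0 0 0.002 0 0 0 0.8"

```text
clock: 6.1
position: [0.4877, 0.0609, 0.0935]
ee_rot: [0.001, 0.099, 0.995, -0.0]
contact_force: [-0.3, -0.6, 0.4]
width: 0.0295
gripper_force: 61.1
```

Request:
servo_tool:
  series: "0 0 0.001 0 0 0 0.8;0 0 0.002 0 0 0 0.8;0 0 0.002 0 0 0 0.8"

```text
clock: 6.4
position: [0.4877, 0.0609, 0.0915]
ee_rot: [0.001, 0.099, 0.995, -0.0]
contact_force: [-0.1, 0.4, 2.4]
width: 0.0293
gripper_force: 61.3
```

Run:
```python
from h import *
F=[]
for i in range(8):
    a=eyes.get_image('side'); s=manip.get_state();F.append(s['contact_force'])
print(np.mean(F,0),np.std(F,0),s['position'],s['clock'])
```

```text
[0.09454382 0.24466869 2.30452039] [0.30726492 0.40433904 0.54449176] [0.48767398 0.06090586 0.09151434] 6.8
```

Request:
servo_tool:
  series: "0 0 0 0 0 0 0.8;0 0 0 0 0 0 0.8;0 0 0 0 0 0 0.8;0 0 0 0 0 0 0.8;0 0 0 0 0 0 0.8"

```text
clock: 7.3
position: [0.4877, 0.0609, 0.0915]
ee_rot: [0.001, 0.099, 0.995, -0.0]
contact_force: [1.4, 0.5, 2.1]
width: 0.0293
gripper_force: 61.4
```

Request:
servo_tool:
  series: "0 0 0 0 0 0 0.8;0 0 -0.01 0 0 0 0.8;0 0 -0.03 0 0 0 0.8;0 0 -0.05 0 0 0 0.8;0 0 -0.05 0 0 0 0.8"

```text
clock: 7.8
position: [0.4884, 0.0609, 0.1435]
ee_rot: [0.002, 0.099, 0.995, -0.0]
contact_force: [0.3, 0.2, -2.2]
width: 0.0291
gripper_force: 61.2
```

Run:
```python
from h import *
F=[]
for i in range(8):
    a=eyes.get_image('side'); s=manip.get_state();F.append(s['contact_force'])
print(np.mean(F,0),np.std(F,0),s['position'],s['clock'])
delta([.4688,-.1168,.1416],Rt(0))
```

```text
[-0.05208362  0.01224489 -1.9985611 ] [0.42996047 0.33967621 0.34445456] [0.48677973 0.06090645 0.14056627] 8.2
d mm [ -17.5 -177.8   -0.9] deg [-0.06 -0.04  0.07] dist 0.1786
```

Pressed with about 4.3 N, i.e. about 6 mm in, for over 1 s. Now over the amber ring.

Request:
servo_tool:
  series: "-0.0044 -0.0445 0 0 0 0 0.8;-0.0087 -0.089 0 0 0 0 0.8;-0.013 -0.1335 0 0 0 0 0.8;-0.0175 -0.1778 0 0 0 0.07 0.8;-0.0175 -0.1778 0 0 0 0 0.8"

```text
clock: 8.7
position: [0.4695, -0.1221, 0.1413]
ee_rot: [0.001, 0.102, 0.995, -0.002]
contact_force: [1.2, 0.6, -1.6]
width: 0.0291
gripper_force: 61.1
```

Request:
servo_tool:
  series: "0 0 0.01 0 0 0 0.8;0 0 0.02 0 0 0 0.8;0 0 0.03 0 0 0 0.8;0 0 0.03 0 0 0 0.8"

```text
clock: 9.1
position: [0.4679, -0.1151, 0.1094]
ee_rot: [-0.002, 0.098, 0.995, 0.0]
contact_force: [-0.1, 0.7, -1.4]
width: 0.0293
gripper_force: 61.0
```

Run:
```python
from h import *
for n in("side","top"): cv2.imwrite(f"pics/{n}4.png",eyes.get_image(n)[:,:,::-1])
s=manip.get_state();P=s['position'];print(P)
delta([.4688,-.1168,.100],Rt(0))
a=cv2.imread('pics/side4.png');t=cv2.imread('pics/top4.png')
f=lambda q:((q-[265,170]+.45)*10).round(1)
print('tip face',f(proj('side',P-[0,0,.0850])),'barrel bottom',f(proj('side',P-[0,0,.068])),'ring',f(proj('side',[.4688,-.1168,.007])))
cv2.imwrite('pics/c6.png',np.hstack([crop(a,265,170,55,55,10)]))
```

```text
[ 0.46929743 -0.11583471  0.11092939]
d mm [ 0.3 -1.  10.9] deg [-0.02 -0.    0.17] dist 0.011
tip face [272.5 333.7] barrel bottom [272.6 296.3] ring [274.6 373.3]
```

View pics/c6.png

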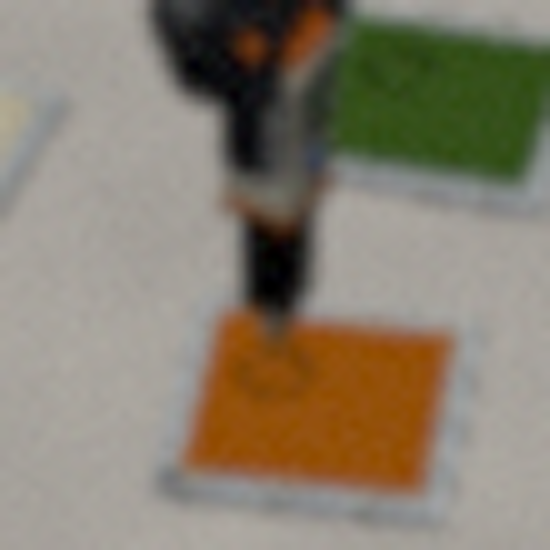

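Tip end at (276,345) is right above the ring, seen at (273,371). Lower: contact is expected at TCP z of about 0.092, half way at about 0.0873.

Request:
servo_tool:
  series: "0.0003 -0.0005 0.006 0 0 0 0.8;0.0003 -0.0005 0.012 0 0 0 0.8;0.0003 -0.0005 0.015 0 0 0 0.8;0.0003 -0.0005 0.017 0 0 0 0.8;0.0003 -0.0005 0.017 0 0 0 0.8"

```text
clock: 9.7
position: [0.4689, -0.1173, 0.0942]
ee_rot: [0.0, 0.099, 0.995, -0.0]
contact_force: [0.3, 0.8, -2.3]
width: 0.0291
gripper_force: 61.0
```

Request:
servo_tool:
  series: "0 0 0.001 0 0 0 0.8;0 0 0.002 0 0 0 0.8;0 0 0.003 0 0 0 0.8;0 0 0.004 0 0 0 0.8;0 0 0.004 0 0 0 0.8"

```text
clock: 10.2
position: [0.4693, -0.1174, 0.0907]
ee_rot: [0.001, 0.099, 0.995, -0.0]
contact_force: [0.7, 0.1, 1.1]
width: 0.0293
gripper_force: 61.2
```

Run:
```python
from h import *
F=[]
for i in range(8):
    a=eyes.get_image('side'); s=manip.get_state();F.append(s['contact_force'])
print(np.mean(F,0),np.std(F,0),s['position'],s['clock'])
delta([.4688,-.1162,.0873],Rt(0))
```

```text
[-0.18548719 -0.09524948  0.76196341] [0.36095014 0.60688028 0.38224772] [ 0.46927703 -0.11735971  0.09063737] 10.6
d mm [0.7 1.  3.3] deg [-0.04  0.09  0.08] dist 0.0036
```

Request:
servo_tool:
  series: "0 0 0.001 0 0 0 0.8;0 0 0.002 0 0 0 0.8;0 0 0.0025 0 0 0 0.8;0 0 0.0025 0 0 0 0.8;0 0 0.0025 0 0 0 0.8"

```text
clock: 11.1
position: [0.4693, -0.1173, 0.0881]
ee_rot: [0.001, 0.099, 0.995, -0.0]
contact_force: [-0.5, 0.4, 1.3]
width: 0.0294
gripper_force: 61.3
```

Run:
```python
from h import *
F=[]
for i in range(10):
    a=eyes.get_image('side'); s=manip.get_state();F.append(s['contact_force'])
print(np.mean(F,0),np.std(F,0),s['position'],s['clock'],np.abs(s['qd']).max())
a=a[:,:,::-1];P=s['position'];f=lambda q:((q-[265,170]+.45)*10).round(1)
print('tip face',f(proj('side',[P[0],P[1],.007])))
cv2.imwrite('pics/c7.png',crop(a,265,170,55,55,10))
```

```text
[-0.18451841 -0.14683106  1.63402866] [0.59519244 0.30991475 0.35051859] [ 0.46926661 -0.11733132  0.08808607] 11.6 0.002453377106558518
tip face [273.7 372.1]
```

View pics/c7.png

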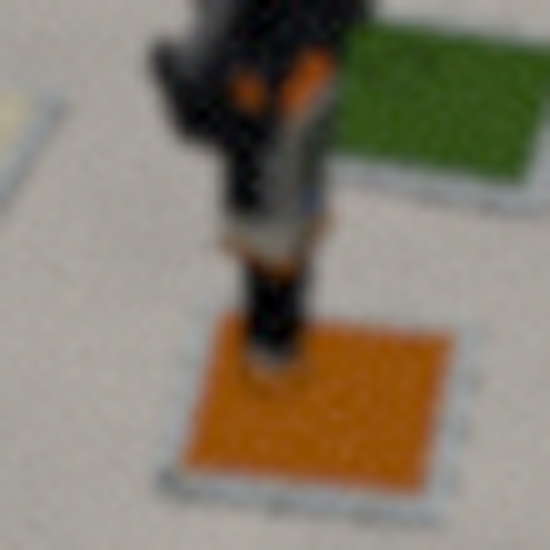

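The tip stands inside the ring: its bottom is near (274,375), with the ring's front arc visible below it at about (275,392). Force is about 3.6 N, so the tip is about 4.6 mm in. Plate and arm are still.

```bash
python3 -c "
from rig import manip
print(manip.sign_off())"
```

```text
the job is handed in; nothing more can be done
None
```

I zeroed the gauge on the aluminium disc (about 4.3 N for over a second) and handed the job in at about 11.6 s. The gauge was then held upright and still inside the amber ring, its tip about 4.6 mm in at roughly 3.6 N; the hand-in returned no verdict.

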